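# Pin the vacuum filter pot and fit its nested lids, then raise the outer lid alone

### The job

The vacuum table's filter pot has a new element: first push the red-headed retaining pin down through the bracket's fork and the pot's lug until its head is fully home, so that the pot cannot lift. Then carry the two nested lids over by the inner lid's brass knob, lower them together in the hand until the inner lid sits on its ledge in the pot, let go, take the blue outer lid by its collar and lift it alone straight up, leaving the inner lid seated. Finish still holding the outer lid, level above the pot and clear of the knob by a few centimetres, so that the inner lid can be checked before the pot is shut for good; leave the tools lying around where they are.

Things in the scene. Friction and masses are not known exactly. Their poses are not given: they have to be found in the camera images.
- filter_bracket: dark steel bracket fixed to the table, base plate 172x110x8; origin on the table under the pot's middle, z up. On its -x side a fork: two level plates 34 wide (lower 18 to 26, upper 40 to 48 above the table) joined by a web at the outer end, each with a vertical 12 hole, 80 from the origin along -x
- fork_hole (a point): centre of the hole's mouth in the top of the upper fork plate, 48 above the table; axes as the bracket. The pin is home when the underside of its head rests here. A spring ball in the lower plate's hole (about 6 N sideways) nips the pin: the last 6 to 10 of its way need a steady downward push of about 5 to 15 N
- filter_pot: round aluminium pot, 90 diameter at the rim, loose (0.9 kg) in the bracket; origin at the centre of its underside, 8 above the table, z up. Bore 74 diameter, 20 deep: rim 72 above the origin, ledge for the inner lid at 52. Its lug (10 thick, 13 hole) lies in the fork with the holes aligned; two hose tails on the side away from the fork reach 74 from the axis
- retaining_pin: steel pin with a red head, at the start upright in a hole of the bench block, the head resting on the block's top, 40 above the table. Origin at the centre of the underside of the head, z up. Head 24 diameter, 16 high; shank 10 diameter, 36 long below the origin, the last 7 tapered to 5.6
- bench_block: square steel bench block fixed on the table, 70x70x40; origin under its centre
- inner_lid: inner lid: aluminium disc 69 diameter, 7 thick, lower edge bevelled; on it a hub 40 diameter up to 16, then a brass knob post 25 diameter up to 68 above the origin (centre of the underside, z up). Starts on the table with the outer lid nested on it; raised by the post, its hub carries the outer lid along. 0.15 kg. Seated when its origin is 52 above the pot's
- outer_lid: blue outer lid, 0.2 kg: plate 104 diameter, 6 thick, skirt (inside 98) 9 below it, collar 50 diameter up to 28 above the origin (centre of the plate's underside, z up), a 29 hole through all for the post. Nested, its origin is 16 above the inner lid's and the post stands 24 above the collar. On the pot it rests on the rim, 72 above the pot's origin, 4 clear of the hub
- oil_bottle: bystander: white oil bottle with a red spout, 57 dia x 190, standing at the back left; origin under its centre
- collet_1: bystander: steel spring collet, 32 dia x 42, standing; origin under its centre
- collet_2: bystander: second steel spring collet, 32 dia x 42, standing; origin under its centre
- tape_measure: bystander: yellow tape measure, 36x76x66; origin under its centre
- hex_key: bystander: steel hex key lying flat, 40x140x9, long along its y; origin under its centre
- screwdriver: bystander: red-handled screwdriver lying flat, 27x210x24, long along its y; origin under its centre
- sanding_block: bystander: sandy brown sanding block, 62x118x36, long along its y; origin under its centre
Not all that is in view belongs to the job. What is shaped like the inner_lid but turquoise is not meant.

How it is judged:
By the outcome, as a careful person would: the job done as asked, in the order asked, and still so for the second after the job is handed in, while the arm keeps its last pose, push and grip.
It also fails if it takes over 58 s, if anything falls off the work surface, if the arm or the gripper's body presses on something with over 40 N, if the wrist force passes 120 N, or if a joint passes its speed limit or range.

### The arm

A 7-joint arm with a two-finger parallel gripper is mounted at the origin on a cart in front of the work surface, level with it; the furniture and walls round the work are solid. World frame = base frame: x ahead of the robot, y to its left, z up, the work surface at z = 0. Lengths are in m, angles in rad, forces in N, time in s.
With the tool pointing down it reaches from about 0.4 to 0.875 m from the base axis. Payload 19.3 kg.
Tool frame: the origin (TCP) lies at the very end of the fingers, on their centre line; the grasp point (between the pads) lies 19 mm behind it; z points along the fingers, y is the line along which they close (so a half turn about z gives the same grasp; the last joint's range is limited). The gripper opens to 85 mm and grips with 20 to 120 N. Pads are 22 mm wide; open, the fingers measure 114 mm over their backs; the gripper's body (76 mm by 85 mm) begins 54 mm behind the grasp point. The pads swing forward as they close: fully open they stand 13 mm farther back than shut.
Start: joints at [1.261, 0.521, -0.036, 1.599, 0.021, 1.021, -0.113], TCP at [0.148, -0.607, 0.231] pointing down, gripper open.
Joint ranges: [-2.91, 2.91], [-0.3, 2.13], [-1.5, 1.42], [0.17, 2.43], [-1.26, 4.41], [0.16, 1.93], [-2.52, 2.52]. Speed limits (rad/s): [1.89, 1.89, 2.39, 2.39, 3.01, 3.01, 3.01].

### API

Orientations are given as [roll, pitch, yaw] about the fixed x, y, z axes, in that order (R = Rz(yaw) Ry(pitch) Rx(roll)).
In Python, from workcell import bot gives the robot as it stands.
- The arm moves only by the tool carry_out, never from a script. Its argument "rows" is a list that holds one entry, the list of rows, each a list of 4 numbers: the shift along the tool's x, y, z in m, then the turn about the tool's z in degrees. In form: [[[x, y, z, twist], ...]]. A call has 1 to 12 rows; each row is the pose to reach, as a shift and turn from the pose commanded when the call began, along the tool's axes at that moment; what a row does not reach only later rows make up. A row lasts 1/12 s, in which the tool goes at most 41.7 mm and 7.16 degrees, less where a joint would pass 70% of its speed; a pose out of reach is approached as far as the arm can. A call with a gripper value outside its range is refused whole. "grip" is the finger opening in m, from 0 to 0.0854, set as the call begins (left out, the last holds). The fingers move at their own pace and stop on an object; "grip_force" is the grip in N (left out, the last holds). Time passes only in rows, so rows that repeat a pose let the fingers close. It gives the time, the measured TCP pose, the force, the opening and the grip force at its end, in the units of the state.
- bot.observe(): the state, without advancing time (a new reading comes with each control period).
- bot.grab_frame(name): name is "side" or "top" or "wrist"; returns a dict with "pixels" (384x512x3 uint8, red, green, blue), "K" (3x3 intrinsics, pixels), "k1" (the pictures are not rectified: a ray, as slopes to the right and down, at radius r is drawn at 1 + k1 r^2 times it, then the intrinsics apply), "pose" (4x4, takes a point from camera to world coordinates). Camera axes: x right, y down, z forward; pixel columns grow to the right and rows downward; lengths in m; the calibration is good to about 2 mm. A picture is of the moment at which its call begins. There is no depth.
- bot.job_done(): hands the job in; it is judged then, once.
Trained networks look in a picture, given as the dict that the camera call returned (one of the last four; its "shot" number tells which), for a name from the list of things; names that differ only in an ending like _2 or _b are one class to them, and where a whole thing is asked for, a point or a joint stands for the part that bears it (a point fixed in the world has none). Each returns a list of dicts, best first, with "conf" (0 to 1); they miss things now and then, are a little off and sometimes report something else, mostly with a low value. They report only what shows in the picture. A call takes as long as a camera call. They do not tell look-alikes from the thing itself.
- bot.look_for(picture, label): "position" ([column, row] in pixels, amid what is visible of it).
- bot.regions_of(picture, label): "region" (384x512 bool, what is visible of it) and "position" ([column, row] in pixels, amid what is visible of it).
- bot.spot_point(picture, label): "position" ([column, row] in pixels: a listed point, or the origin of a listed thing).
The state is a dict: "clock": time; "qpos": joint angles; "qd": joint speeds; "joint_efforts": joint torques, N m; "position": TCP position; "tool_rot": TCP orientation; "force": force on the tool from outside, world axes, zero at the start; "moment": the same for the moment, N m; "grip_width": finger opening in m; "finger_force": force on a finger pad.
Only numpy, scipy, OpenCV 4.12 (cv2) and the standard library are available. Lean on these libraries where they do the work, as an engineer would, in place of code of your own. Each camera call takes 0.05 s, during which the arm holds its last target. There are 200 camera calls.

## Working session

There is one attempt and no reset: what is moved stays moved. The work goes in short steps, Python scripts to look and compute and a tool call to move; the robot and the scene stay as the last step left them, time stands still between calls to the robot, and variables do not carry over. Pictures are saved under pics/ and viewed, at most 10 in all, crops included, and the job is handed in when it is done.

Besides the shell and the picture viewer there is one more tool, called after "Request:" as a command line: name --argument value ..., lists and objects as JSON in quotes. carry_out: Moves the arm, as the interface text tells. Its arguments: {"type":"object","properties":{"rows":{"type":"array","items":{"type":"array","items":{"type":"array","items":{"type":"number"}}}},"grip":{"type":"number"},"grip_force":{"type":"number"}},"required":["rows"]}

```bash
mkdir -p pics
cat > h.py <<'E'
import numpy as np, cv2
from workcell import bot
def save(p,fn): cv2.imwrite('pics/'+fn, cv2.cvtColor(p if isinstance(p,np.ndarray) else p['pixels'],cv2.COLOR_RGB2BGR))
def ray(p,uv):
    K=np.array(p['K']);T=np.array(p['pose'])
    d=np.array([(uv[0]-K[0,2])/K[0,0],(uv[1]-K[1,2])/K[1,1]])
    s=d.copy()
    for _ in range(20): s=d/(1+p['k1']*(s@s))
    return T[:3,3],T[:3,:3]@np.array([s[0],s[1],1])
def onz(p,uv,z):
    o,r=ray(p,uv); return o+r*(z-o[2])/r[2]
def proj(p,X):
    K=np.array(p['K']);T=np.array(p['pose'])
    c=T[:3,:3].T@(np.array(X)-T[:3,3]); s=c[:2]/c[2]; s=s*(1+p['k1']*(s@s))
    return np.array([K[0,0]*s[0]+K[0,2],K[1,1]*s[1]+K[1,2]])
E
python3 - <<'E'
from h import *
s=bot.observe(); print({k:np.round(v,3).tolist() for k,v in s.items()})
ps=[]
for n in ['top','side']:
    p=bot.grab_frame(n); ps.append(p); print(n,np.round(p['pose'],3).tolist(),np.round(p['K'],1).tolist(),p['k1'])
    zs={'retaining_pin':.04,'fork_hole':.048,'filter_pot':.008,'inner_lid':0,'outer_lid':.016,'bench_block':0,'filter_bracket':0,'collet_1':0,'oil_bottle':0,'tape_measure':0,'sanding_block':0,'hex_key':0,'screwdriver':0}
    for l,z in zs.items():
        for f in ([bot.spot_point]):
            for d in f(p,l)[:3]: print(n,l,np.round(d['position'],1),round(d['conf'],2),np.round(onz(p,d['position'],z),3))
save(np.hstack([q['pixels'] for q in ps])[:, :], 'a.png') if 0 else save(ps[0],'top0.png'); save(ps[1],'side0.png')
E
```

```text
{'clock': 0.0, 'qpos': [1.261, 0.522, -0.036, 1.6, 0.021, 1.021, -0.113], 'qd': [0.001, 0.0, -0.001, -0.001, 0.0, -0.0, 0.001], 'joint_efforts': [0.001, -92.713, 1.98, -36.994, 0.018, 0.008, -0.0], 'position': [0.148, -0.607, 0.231], 'tool_rot': [-3.14, 0.0, 0.24], 'force': [-0.515, -0.723, 0.127], 'moment': [0.036, -0.017, -0.034], 'finger_force': 0.0, 'grip_width': 0.086}
top [[-0.01, -0.996, 0.084, 0.373], [-1.0, 0.01, -0.001, 0.018], [-0.0, -0.084, -0.996, 1.887], [0.0, 0.0, 0.0, 1.0]] [[499.1, 0.0, 252.6], [0.0, 499.1, 193.2], [0.0, 0.0, 1.0]] -0.15065201414495824
top retaining_pin [323.7 203.4] 0.49 [ 0.489 -0.247  0.04 ]
top fork_hole [255.3 194.8] 0.94 [0.523 0.007 0.048]
top filter_pot [236.3 204.7] 0.84 [0.489 0.079 0.008]
top inner_lid [289.8 216.4] 0.48 [ 0.443 -0.123  0.   ]
top inner_lid [179.9 209.5] 0.38 [0.473 0.293 0.   ]
top outer_lid [180.8 206.5] 0.84 [0.484 0.288 0.016]
top bench_block [320.8 206.9] 0.72 [ 0.478 -0.242  0.   ]
top bench_block [233.6 206.1] 0.46 [0.484 0.089 0.   ]
top filter_bracket [235.3 204.6] 0.95 [0.49  0.083 0.   ]
top filter_bracket [255.
[... 876 characters left out ...]
 0.53 [ 0.572 -0.071  0.048]
side filter_pot [258.9 222.6] 0.81 [0.484 0.088 0.008]
side inner_lid [279.3 191.3] 0.76 [ 0.444 -0.122  0.   ]
side inner_lid [247.9 268.4] 0.69 [0.482 0.287 0.   ]
side outer_lid [247. 269.] 0.77 [0.48  0.307 0.016]
side bench_block [273.  170.5] 0.72 [ 0.485 -0.274  0.   ]
side filter_bracket [259.7 222.4] 0.92 [0.483 0.075 0.   ]
side collet_1 [237.2 179.1] 0.6 [ 0.609 -0.185  0.   ]
side collet_1 [242.7 181.6] 0.54 [ 0.585 -0.169  0.   ]
side tape_measure [277.5 148.6] 0.58 [ 0.491 -0.478  0.   ]
side sanding_block [202.6 261.3] 0.86 [0.608 0.279 0.   ]
side hex_key [289.7 252.1] 0.46 [0.379 0.202 0.   ]
side screwdriver [208.8 324.4] 0.7 [0.535 0.483 0.   ]
```

Run:
```python
import cv2
a=cv2.imread('pics/top0.png')[120:270,90:410]; cv2.imwrite('pics/topc.png',cv2.resize(a,None,fx=2.5,fy=2.5,interpolation=cv2.INTER_CUBIC))
a=cv2.imread('pics/side0.png')[120:350,130:380]; cv2.imwrite('pics/sidec.png',cv2.resize(a,None,fx=2.6,fy=2.6,interpolation=cv2.INTER_CUBIC))
```

```text
(no output)
```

View pics/topc.png

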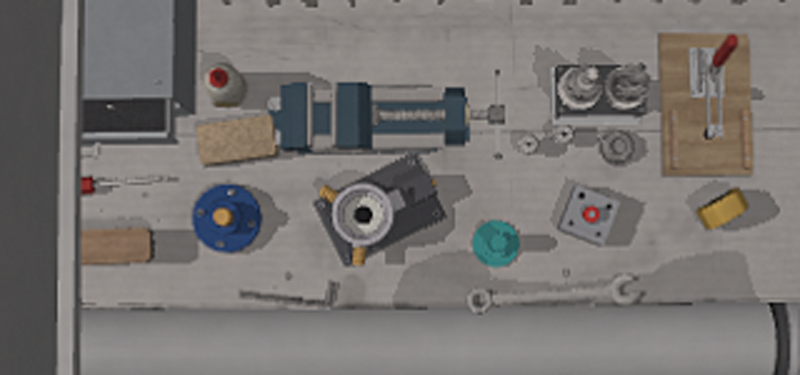

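View pics/sidec.png

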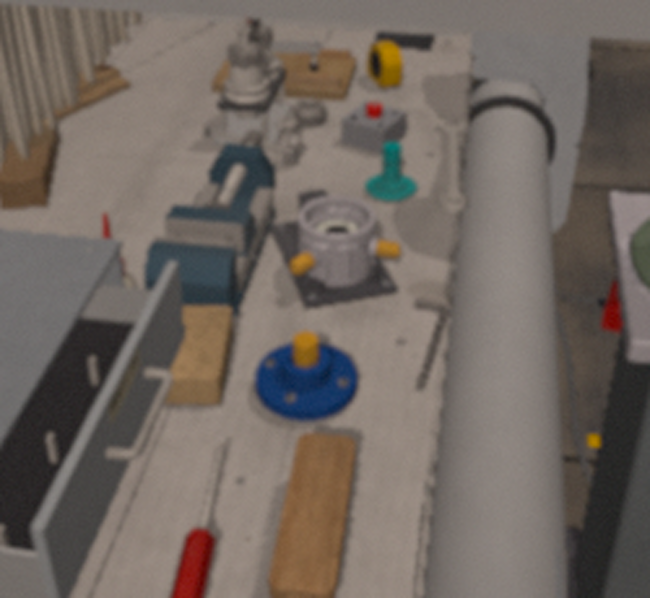

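The crops show the red pin head in its block at top ≈ (326,206), the pot with the fork towards (255,195), and the blue lid with the brass knob at ≈ (180,206). There are two lid candidates: (180,206), blue and brass, and (290,216), turquoise. The blue and brass stack fits the description; the turquoise one is the decoy, as the enlarged crops show. Next I move over the pin.

```bash
cat >> h.py <<'E'
from scipy.spatial.transform import Rotation as R
def go(x,y,z,yawdeg=None):
    s=bot.observe(); Rm=R.from_euler('xyz',s['tool_rot']).as_matrix()
    d=Rm.T@(np.array([x,y,z])-s['position']); tw=0
    if yawdeg is not None: tw=-(((yawdeg-np.degrees(s['tool_rot'][2]))+90)%180-90)
    print('shift',np.round(d,4),'twist',round(tw,2),'| dist',round(np.linalg.norm(d),3),'pos',np.round(s['position'],4),'rot',np.round(np.degrees(s['tool_rot']),2),'q',np.round(s['qpos'],2),'F',np.round(s['force'],1),'g',round(s['grip_width'],4),round(s['finger_force'],1),'t',round(s['clock'],2))
E
python3 -c "
from h import *
go(.44,-.25,.23,-65)"
```

```text
shift [ 0.3681 -0.2777  0.0013] twist 78.74 | dist 0.461 pos [ 0.1484 -0.6071  0.2313] rot [-180.      0.     13.74] q [ 1.26  0.52 -0.04  1.6   0.02  1.02 -0.11] F [0.6 0.3 1. ] g 0.0856 0.0 t 1.4
```

Request:
carry_out --rows '[[[0.03,-0.023,0,7],[0.06,-0.046,0,14],[0.09,-0.069,0,21],[0.12,-0.092,0,28],[0.15,-0.115,0,35],[0.18,-0.138,0,42],[0.21,-0.161,0,49],[0.24,-0.184,0,56],[0.275,-0.207,0,63],[0.31,-0.232,0,70],[0.34,-0.256,0,77],[0.368,-0.278,0,79]]]' --grip 0.06

```text
clock: 2.4
position: [0.428, -0.2649, 0.2315]
tool_rot: [-3.141, -0.0, -1.131]
force: [0.7, -0.7, -0.3]
grip_width: 0.0597
finger_force: 0.0
```

Run:
```python
from h import *
p=bot.grab_frame('wrist'); save(p,'w1.png'); print(np.round(p['pose'],3).tolist(),p['K'][0][0],p['k1'])
for l,z in {'retaining_pin':.04,'bench_block':0}.items():
    for d in bot.spot_point(p,l): print(l,d['position'],d['conf'],onz(p,d['position'],z))
for d in bot.regions_of(p,'retaining_pin'): 
    ys,xs=np.nonzero(d['region']); print('reg',d['conf'],d['position'],xs.min(),xs.max(),ys.min(),ys.max(),onz(p,d['position'],.05))
go(.485,-.25,.2)
```

```text
[[-0.906, -0.402, -0.136, 0.463], [-0.424, 0.857, 0.294, -0.341], [-0.001, 0.324, -0.946, 0.375], [0.0, 0.0, 0.0, 1.0]] 298.6134004210603 -0.06992810476969002
retaining_pin [211.4, 157.6] 0.79 [ 0.47831063 -0.25068603  0.04      ]
bench_block [213.5, 149.0] 0.91 [ 0.48192173 -0.25134883  0.        ]
reg 0.63 [209.4, 160.1] 198 220 145 167 [ 0.47881165 -0.2498055   0.05      ]
shift [ 0.0109 -0.0585  0.0313] twist 0 | dist 0.067 pos [ 0.4275 -0.2656  0.2313] rot [179.99  -0.   -64.31] q [ 0.33  0.33  0.14  1.92 -0.06  0.89 -2.2 ] F [ 0.  -0.7  0.4] g 0.06 0.0 t 2.6
```

View pics/w1.png

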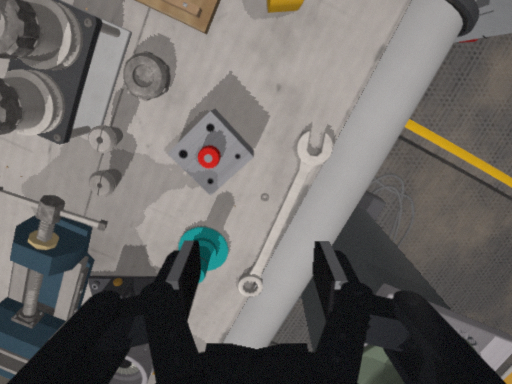

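The picture shows the red pin head at (208,157) in the block, with the turquoise decoy at (203,248). I go over the pin, turning q7 back towards the middle of its range.

Run:
```python
from h import *
go(.479,-.25,.15)
```

```text
shift [ 0.0083 -0.0531  0.0813] twist 0 | dist 0.097 pos [ 0.4275 -0.2656  0.2313] rot [179.99  -0.   -64.31] q [ 0.33  0.33  0.14  1.92 -0.06  0.89 -2.2 ] F [ 0.  -0.7  0.4] g 0.06 0.0 t 2.6
```

Request:
carry_out --rows '[[[0.004,-0.025,0.02,-7],[0.008,-0.053,0.04,-14],[0.008,-0.053,0.06,-21],[0.008,-0.053,0.08,-28],[0.008,-0.053,0.081,-35],[0.008,-0.053,0.081,-42],[0.008,-0.053,0.081,-49],[0.008,-0.053,0.081,-56],[0.008,-0.053,0.081,-63],[0.008,-0.053,0.081,-70],[0.008,-0.053,0.081,-77],[0.008,-0.053,0.081,-84]]]'

```text
clock: 3.6
position: [0.4774, -0.2524, 0.1504]
tool_rot: [3.141, 0.0, 0.346]
force: [0.0, 0.2, -0.4]
grip_width: 0.0599
finger_force: 0.0
```

```bash
cat >> h.py <<'E'
def redcentre(p,z,near,rad=.03):
    h=cv2.cvtColor(p['pixels'],cv2.COLOR_RGB2HSV)
    m=(((h[...,0]<8)|(h[...,0]>172))&(h[...,1]>120)&(h[...,2]>60)).astype(np.uint8)
    n,l,st,c=cv2.connectedComponentsWithStats(m)
    for i in range(1,n):
        if st[i,4]>40:
            X=onz(p,c[i],z); print(i,st[i].tolist(),np.round(c[i],1),np.round(X,4))
E
python3 - <<'E'
from h import *
p=bot.grab_frame('wrist'); save(p,'w2.png')
redcentre(p,.05,None)
go(.479,-.25,.15)
E
```

```text
1 [244, 172, 28, 30, 588] [257.7 186.1] [ 0.4811 -0.2531  0.05  ]
shift [ 0.0024 -0.0017  0.0003] twist 0 | dist 0.003 pos [ 0.4774 -0.2524  0.1503] rot [1.7998e+02 3.0000e-02 2.0340e+01] q [ 0.57  0.5  -0.26  1.89  0.18  0.77 -1.  ] F [-0.3 -0.5  0.2] g 0.0601 0.0 t 3.65
```

View pics/w2.png

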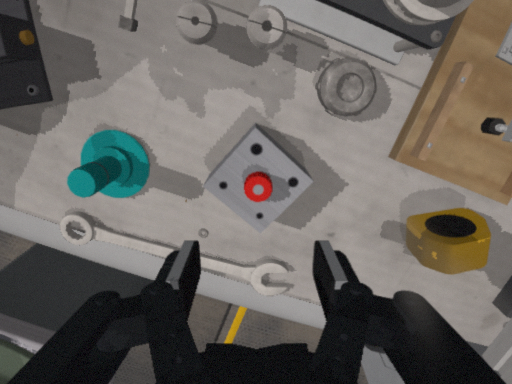

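The picture shows the pin head centred at (258,186) between the fingers' line, with the decoy well away at (110,165). I descend and grip.

Request:
carry_out --rows '[[[0.002,0,0.03,0],[0.003,0,0.06,0],[0.003,0,0.09,0],[0.003,0,0.1,0],[0.003,0,0.107,0],[0.003,0,0.107,0]]]' --grip 0.045

```text
clock: 4.15
position: [0.4807, -0.2501, 0.0428]
tool_rot: [-3.141, 0.001, 0.339]
force: [-0.2, 0.6, 0.1]
grip_width: 0.0451
finger_force: 0.0
```

Request:
carry_out --rows '[[[0,0,0,0],[0,0,0,0],[0,0,0,0],[0,0,0,0],[0,0,0,0],[0,0,0,0]]]' --grip 0.01 --grip_force 70

```text
clock: 4.65
position: [0.4819, -0.2503, 0.045]
tool_rot: [3.14, -0.001, 0.34]
force: [-2.5, -1.3, 7.9]
grip_width: 0.0211
finger_force: 68.2
```

Run:
```python
from h import *
p=bot.grab_frame('wrist'); redcentre(p,.056,None)
for q in ([.4819,-.2503,.0450],): print(proj(p,q))
a=p['pixels'][130:380,130:390]; save(cv2.resize(a,None,fx=2.3,fy=2.3,interpolation=cv2.INTER_CUBIC),'w3.png')
go(.48,-.25,.1)
```

```text
1 [236, 232, 41, 51, 1565] [256.1 256.1] [ 0.4841 -0.25    0.056 ]
[255.34011881 248.92813613]
shift [-0.0016 -0.0009 -0.055 ] twist 0 | dist 0.055 pos [ 0.4819 -0.2504  0.045 ] rot [ 1.7989e+02 -9.0000e-02  1.9460e+01] q [ 0.52  0.67 -0.2   1.94  0.24  0.55 -1.08] F [-2.3 -0.5  7.4] g 0.0207 68.2 t 4.7
```

View pics/w3.png

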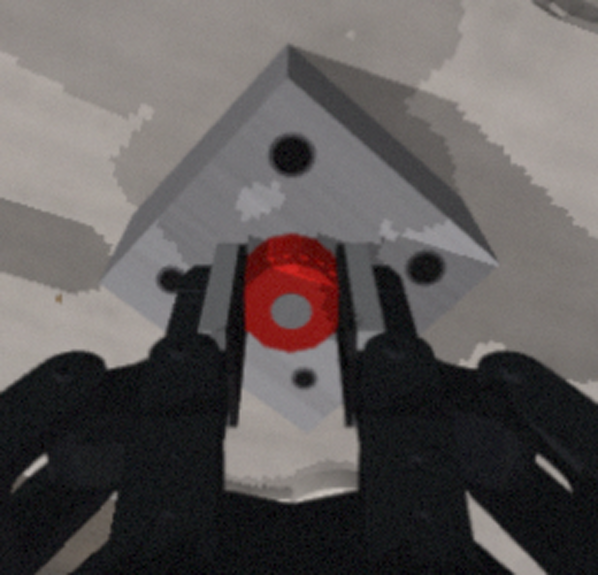

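The picture shows the red head well between the pads, its ring centred at ≈ (257,265) in full-frame pixels. I lift it straight up, then carry it to the fork.

Run:
```python
from h import *
go(.522,.003,.145,115)
```

```text
shift [ 0.1223 -0.2253 -0.1002] twist 84.46 | dist 0.275 pos [ 0.4819 -0.2504  0.045 ] rot [ 1.7989e+02 -9.0000e-02  1.9460e+01] q [ 0.52  0.67 -0.2   1.94  0.24  0.55 -1.08] F [-2.3 -0.5  7.4] g 0.0207 68.2 t 4.7
```

Request:
carry_out --rows '[[[0,0,-0.02,0],[0,0,-0.05,0],[0,0,-0.08,-3],[0.012,-0.022,-0.1,-10],[0.027,-0.05,-0.1,-17],[0.042,-0.078,-0.1,-24],[0.057,-0.106,-0.1,-31],[0.072,-0.134,-0.1,-38],[0.087,-0.162,-0.1,-45],[0.102,-0.19,-0.1,-52],[0.114,-0.212,-0.1,-59],[0.122,-0.225,-0.1,-66]]]'

```text
clock: 5.7
position: [0.5218, 0.0061, 0.1449]
tool_rot: [3.139, -0.0, 1.5]
force: [-0.7, 1.4, -0.3]
grip_width: 0.0205
finger_force: 70.9
```

Request:
carry_out --rows '[[[0,0,0,-7],[0,0,0,-14],[0,0,0,-21],[0,0,0,-28],[0,0,0,-29.5],[0,0,0,-29.5]]]'

```text
clock: 6.2
position: [0.5214, 0.0028, 0.1441]
tool_rot: [3.141, 0.001, 2.005]
force: [0.5, 0.1, -0.5]
grip_width: 0.0204
finger_force: 70.9
```

Run:
```python
from h import *
go(.522,.003,.135,115)
p=bot.grab_frame('wrist'); redcentre(p,.145,None)
for l,z in {'retaining_pin':.15,'fork_hole':.048,'filter_pot':.008,'filter_bracket':0}.items():
    for d in bot.spot_point(p,l)[:2]: print(l,np.round(d['position'],1),d['conf'],onz(p,d['position'],z))
T=bot.grab_frame('top'); S=bot.grab_frame('side')
for q,n in((T,'t'),(S,'s')):
  for l,z in {'retaining_pin':.145,'fork_hole':.048,'filter_pot':.008}.items():
    for d in bot.spot_point(q,l)[:1]: print(n,l,np.round(d['position'],1),d['conf'],onz(q,d['position'],z))
w=cv2.resize(p['pixels'][100:384,100:410],None,fx=1.7,fy=1.7,interpolation=cv2.INTER_CUBIC)
save(w,'w4.png')
```

```text
shift [-0.      0.0006  0.0091] twist -0.12 | dist 0.009 pos [0.5214 0.0028 0.1441] rot [1.7995e+02 4.0000e-02 1.1488e+02] q [ 0.4   0.56 -0.7   1.93  0.49  0.83 -0.13] F [ 0.5  0.1 -0.5] g 0.0204 70.9 t 6.2
1 [236, 231, 41, 52, 1575] [255.9 255.6] [ 0.5227 -0.0012  0.145 ]
retaining_pin [257.7 250.8] 0.74 [0.52097892 0.0046456  0.15      ]
fork_hole [259.2 184.7] 0.97 [0.52134758 0.00842016 0.048     ]
filter_pot [256.2  83.6] 0.81 [0.48485645 0.08150606 0.008     ]
t retaining_pin [313.7 175.3] 0.38 [ 0.58162798 -0.19904162  0.145     ]
t fork_hole [256.6 195.2] 0.76 [0.52109455 0.00198448 0.048     ]
t filter_pot [236.6 205.6] 0.66 [0.48569878 0.07746709 0.008     ]
s retaining_pin [250.8 169.1] 0.61 [0.52312124 0.00078445 0.145     ]
s fork_hole [253.4 197.5] 0.57 [0.51391493 0.00978805 0.048     ]
s filter_pot [258.  221.1] 0.87 [0.48771259 0.08020908 0.008     ]
```

View pics/w4.png

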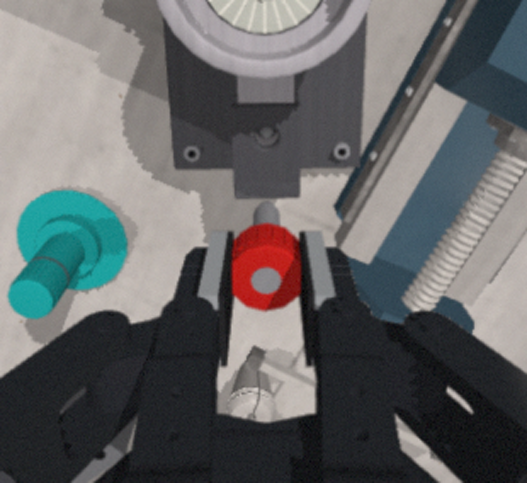

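The picture shows the fork hole at ≈ (256.5,179), the pin's ring at (256,265) and the shank tip at ≈ (256.5,221). The pin is upright and in line; what remains is a shift along tool x.

Run:
```python
from h import *
p=bot.grab_frame('wrist'); tcp=bot.observe()['position']
print('ring',onz(p,(255.9,265.3),tcp[2]+.011),'tip',onz(p,(256.5,221),tcp[2]-.041))
g=cv2.cvtColor(p['pixels'],cv2.COLOR_RGB2GRAY)
for r in range(150,224,2): print(r,g[r,244:272:2].tolist())
print('hole',onz(p,(256.5,179.4),.048))
T=np.array(p['pose'])
for t in np.arange(0,.02,.005): print(t,onz(p,(256.5,175+t*1000),.048)[:2], proj(p,[.5213,.0084,.048]))
```

```text
ring [ 5.22221183e-01 -4.30996864e-04  1.54284322e-01] tip [0.52216892 0.00063843 0.10228432]
150 [112, 113, 113, 114, 112, 113, 114, 117, 114, 111, 113, 114, 109, 111]
152 [112, 115, 116, 113, 117, 113, 115, 117, 113, 112, 114, 113, 113, 111]
154 [109, 113, 114, 114, 112, 112, 117, 115, 112, 112, 112, 112, 114, 113]
156 [114, 113, 111, 114, 114, 113, 114, 113, 115, 113, 114, 113, 112, 111]
158 [111, 114, 112, 118, 113, 114, 114, 114, 112, 112, 114, 111, 112, 112]
160 [108, 110, 110, 114, 110, 107, 111, 110, 109, 110, 101, 99, 96, 95]
162 [46, 41, 49, 47, 44, 47, 47, 48, 43, 44, 46, 47, 47, 41]
164 [52, 50, 50, 52, 51, 49, 51, 49, 52, 47, 53, 50, 50, 48]
166 [56, 54, 49, 54, 54, 54, 51, 53, 54, 52, 52, 53, 50, 55]
168 [53, 48, 49, 51, 49, 53, 52, 54, 51, 55, 52, 55, 53, 62]
170 [50, 52, 51, 52, 54, 53, 52, 47, 51, 52, 53, 54, 52, 75]
172 [51, 50, 55, 55, 52, 54, 53, 52, 48, 50, 51, 73, 77, 77]
174 [49, 55, 52, 51, 54, 50, 53, 48, 51, 57, 67, 75, 77, 77]
176 [53, 51, 49, 50, 48, 61, 72, 68, 56, 56, 76, 78, 78, 74]
178 [51, 50, 62, 52, 52, 78, 86, 85, 70, 47, 62, 76, 77, 73]
180 [68, 6
[... 938 characters left out ...]
82, 79, 77, 80, 79, 81, 81]
212 [77, 76, 76, 77, 75, 73, 79, 77, 77, 78, 78, 79, 79, 78]
214 [75, 76, 73, 74, 74, 76, 73, 77, 78, 79, 74, 77, 79, 81]
216 [86, 82, 76, 83, 81, 77, 78, 76, 77, 72, 79, 78, 86, 86]
218 [130, 127, 126, 126, 125, 111, 96, 107, 125, 142, 168, 168, 172, 169]
220 [141, 141, 136, 138, 117, 108, 119, 121, 128, 176, 187, 181, 176, 176]
222 [138, 137, 139, 113, 98, 111, 115, 125, 124, 145, 178, 175, 175, 174]
hole [0.51681914 0.01238072 0.048     ]
0.0 [0.5152031 0.0158587] [259.32863519 185.63162454]
0.005 [0.51704075 0.0119038 ] [259.32863519 185.63162454]
0.01 [0.51889915 0.00790425] [259.32863519 185.63162454]
0.015 [0.52077888 0.0038588 ] [259.32863519 185.63162454]
```

Request:
carry_out --rows '[[[0.005,0,0.01,0],[0.011,0.001,0.025,0],[0.011,0.001,0.04,0],[0.011,0.001,0.044,0],[0.011,0.001,0.044,0]]]'

```text
clock: 7.32
position: [0.5166, 0.0138, 0.0981]
tool_rot: [-3.14, -0.001, 2.007]
force: [-0.7, 0.1, -0.5]
grip_width: 0.0204
finger_force: 70.9
```

Run:
```python
from h import *
p=bot.grab_frame('wrist'); go(.5,0,.1)
a=p['pixels'][150:290,205:310].astype(float); a=np.clip(a*1.8,0,255).astype(np.uint8)
save(cv2.resize(a,None,fx=4.2,fy=4.2,interpolation=cv2.INTER_CUBIC),'w5.png')
for d in bot.spot_point(p,'fork_hole'): print(d['position'],d['conf'])
```

```text
shift [-0.0053 -0.0213 -0.001 ] twist 0 | dist 0.022 pos [0.5171 0.0138 0.0989] rot [-1.7995e+02 -4.0000e-02  1.1501e+02] q [ 0.34  0.62 -0.66  1.97  0.55  0.74 -0.21] F [ 0.1 -0.  -0. ] g 0.0204 70.9 t 7.37
[255.7, 219.4] 0.72
```

View pics/w5.png

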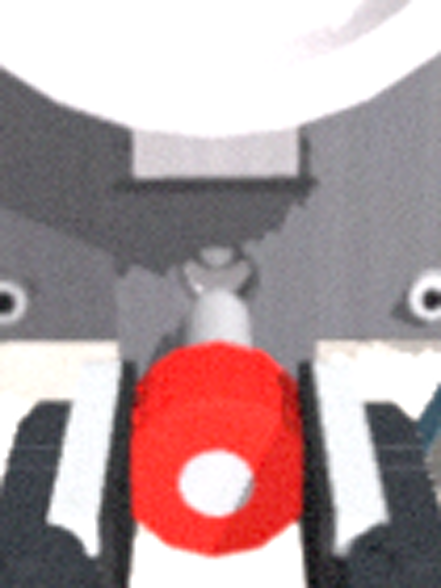

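The crop shows the hole centred at ≈ (257,216) and the shank tip just below it at ≈ (257,220), centred sideways. Now I compute the remaining shift.

Run:
```python
from h import *
p=bot.grab_frame('wrist'); s=bot.observe(); t=s['position']
Rm=R.from_euler('xyz',s['tool_rot']).as_matrix()
r=onz(p,(256.4,265.2),t[2]+.011); print('ring',r,'tool',Rm.T@(r-t))
for y in (214,216.2,218):
    h=onz(p,(256.9,y),.048); print('hole',h,'tool',(Rm.T@(h-t)), 'd', Rm.T@(h-r))
# predicted outline of tip (z tcp-.041) r 2.8 for far edge
far=Rm[:,0]*.0028
print('far tip', proj(p,[r[0]+far[0],r[1]+far[1],t[2]-.041]), 'measured',(257,150+290/4.2))
```

```text
ring [0.51868582 0.01045715 0.11077838] tool [-0.00332046 -0.00044467 -0.01099982]
hole [0.5185345  0.01185408 0.048     ] tool [-1.98215135e-03 -2.71651756e-05  5.17786376e-02] d [0.00133831 0.0004175  0.06277846]
hole [0.51925758 0.01030088 0.048     ] tool [-3.69541856e-03 -2.79563019e-05  5.17788619e-02] d [-0.00037496  0.00041671  0.06277868]
hole [0.51985218 0.00902367 0.048     ] tool [-5.10425631e-03 -2.86041647e-05  5.17790463e-02] d [-0.00178379  0.00041606  0.06277886]
far tip [256.27925343 218.42367185] measured (257, 219.04761904761904)
```

Request:
carry_out --rows '[[[0,0,0.008,0],[0,0,0.015,0],[0,0,0.02,0],[0,0,0.025,0],[0,0,0.03,0],[0,0,0.033,0],[0,0,0.033,0]]]'

```text
clock: 8.05
position: [0.5171, 0.0136, 0.0656]
tool_rot: [-3.141, -0.0, 2.007]
force: [-0.1, -0.7, -1.3]
grip_width: 0.0205
finger_force: 70.9
```

Request:
carry_out --rows '[[[0,0,0.003,0],[0,0,0.005,0],[0,0,0.007,0],[0,0,0.009,0],[0,0,0.0105,0],[0,0,0.0115,0],[0,0,0.0125,0],[0,0,0.0135,0],[0,0,0.0135,0]]]'

```text
clock: 8.8
position: [0.5174, 0.0137, 0.053]
tool_rot: [-3.142, 0.0, 2.007]
force: [-5.9, 1.0, 11.8]
grip_width: 0.0203
finger_force: 72.5
```

Request:
carry_out --rows '[[[0,0,0.001,0],[0,0,0.002,0],[0,0,0.003,0],[0,0,0.003,0],[0,0,0.003,0]]]'

```text
clock: 9.22
position: [0.5175, 0.0138, 0.0524]
tool_rot: [3.141, 0.002, 2.007]
force: [-24.2, -0.3, 75.7]
grip_width: 0.02
finger_force: 79.4
```

Request:
carry_out --rows '[[[0,0,-0.0035,0],[0,0,-0.0035,0],[0,0,-0.0035,0]]]'

```text
clock: 9.47
position: [0.5175, 0.0136, 0.0536]
tool_rot: [3.141, 0.0, 2.007]
force: [-2.4, 1.2, 5.5]
grip_width: 0.0207
finger_force: 71.5
```

Request:
carry_out --rows '[[[0,0,0,0],[0,0,0,0],[0,0,0,0],[0,0,-0.02,0],[0,0,-0.05,0],[0,0,-0.05,0]]]' --grip 0.045

```text
clock: 9.97
position: [0.5192, 0.014, 0.1069]
tool_rot: [3.137, 0.002, 2.007]
force: [1.2, 0.3, 0.6]
grip_width: 0.0454
finger_force: 0.0
```

Request:
carry_out --rows '[[[-0.003,0,0,0],[-0.003,0,0,0],[-0.003,0,0,0],[-0.003,0,0,0],[-0.003,0,0,0],[-0.003,0,0,0]]]' --grip 0.0

```text
clock: 10.47
position: [0.5185, 0.0109, 0.1029]
tool_rot: [-3.141, -0.0, 2.007]
force: [-0.2, -0.4, -0.2]
grip_width: 0.0001
finger_force: 0.0
```

Run:
```python
from h import *
go(.519,.0105,.07)
```

```text
shift [-0.0006  0.0003  0.0329] twist 0 | dist 0.033 pos [0.5185 0.0109 0.1029] rot [-1.7997e+02 -2.0000e-02  1.1500e+02] q [ 0.35  0.62 -0.66  1.96  0.55  0.75 -0.2 ] F [-0.2 -0.4 -0.2] g 0.0001 0.0 t 10.47
```

Request:
carry_out --rows '[[[0,0,0.02,0],[0,0,0.032,0],[0,0,0.034,0],[0,0,0.036,0],[0,0,0.0375,0],[0,0,0.0385,0],[0,0,0.039,0],[0,0,0.039,0]]]'

```text
clock: 11.13
position: [0.519, 0.0108, 0.0647]
tool_rot: [3.141, 0.0, 2.007]
force: [-0.5, -0.9, 3.0]
grip_width: -0.0001
finger_force: 1.3
```

Request:
carry_out --rows '[[[0,0,0.0004,0],[0,0,0.0008,0],[0,0,0.0012,0],[0,0,0.0012,0]]]'

```text
clock: 11.47
position: [0.519, 0.0109, 0.064]
tool_rot: [3.141, 0.001, 2.007]
force: [-5.1, -0.5, 20.0]
grip_width: -0.0002
finger_force: 10.1
```

Request:
carry_out --rows '[[[0,0,-0.03,0],[0,0,-0.06,0],[0,0,-0.09,0],[0.02,0,-0.12,0],[0.045,0,-0.136,0],[0.07,0,-0.136,0],[0.08,0,-0.136,0],[0.08,0,-0.136,0]]]' --grip 0.06

```text
clock: 12.13
position: [0.4841, 0.0853, 0.1995]
tool_rot: [3.141, 0.0, 2.01]
force: [-0.2, -0.1, 0.4]
grip_width: 0.06
finger_force: 0.0
```

```bash
cat >> h.py <<'E'
def fit3(p,circles,x0):
    """circles: list of (pixels Nx2, z, r): fit common xy by least squares on back-projected edge points"""
    from scipy.optimize import least_squares
    P=[(np.array([onz(p,u,z)[:2] for u in px]),r) for px,z,r in circles]
    f=lambda c: np.concatenate([np.hypot(*(q-c).T)-r for q,r in P])
    s=least_squares(f,x0,loss='soft_l1',f_scale=.001); return s.x, np.sqrt(np.mean(s.fun**2))
def edges(p,c,z,r,band=.006,n=72):
    """radial max-gradient points near a horizontal circle"""
    g=cv2.GaussianBlur(cv2.cvtColor(p['pixels'],cv2.COLOR_RGB2GRAY),(3,3),0).astype(float); out=[];gr=[]
    for a in np.linspace(0,2*np.pi,n,endpoint=False):
        rr=np.arange(r-band,r+band,.0003)
        uv=np.array([proj(p,[c[0]+q*np.cos(a),c[1]+q*np.sin(a),z]) for q in rr]).astype(np.float32)
        if uv.min()<1 or uv[:,0].max()>510 or uv[:,1].max()>382: continue
        v=cv2.remap(g,uv[None,:,0],uv[None,:,1],cv2.INTER_LINEAR)[0]; d=np.abs(np.gradient(v)); k=d.argmax()
        if d[k]>1.5: out.append(uv[k]); gr.append(d[k])
    return np.array(out)
def circ(p,c,z,r,band=.006):
    c=np.array(c,float)
    for b in (band,band/2,band/3):
        e=edges(p,c,z,r,b); 
        if len(e)<8: return None
        c,rms=fit3(p,[(e,z,r)],c)
    return np.round(c,4),round(rms*1000,2),len(e)
E
python3 - <<'E'
from h import *
go(.48,.29,.2,115)
p=bot.grab_frame('wrist'); save(p,'w6.png')
for l,z in {'filter_pot':.008,'fork_hole':.048,'retaining_pin':.048}.items():
    for d in bot.spot_point(p,l)[:1]: print(l,np.round(d['position'],1),d['conf'],onz(p,d['position'],z))
print('rim out',circ(p,(.487,.082),.08,.045)); print('bore',circ(p,(.487,.082),.08,.037)); print('bore ledge',circ(p,(.487,.082),.06,.037))
redcentre(p,.064,None)
E
```

```text
shift [ 0.187   0.0834 -0.0005] twist 0.17 | dist 0.205 pos [0.4841 0.0853 0.1995] rot [179.96   0.   115.17] q [ 0.31  0.44 -0.78  1.95  0.4   0.9  -0.24] F [-0.2 -0.1  0.4] g 0.06 0.0 t 12.13
filter_pot [256.3 168. ] 0.59 [0.4864689  0.08018511 0.008     ]
fork_hole [254.4 244.7] 0.91 [0.51756802 0.0085931  0.048     ]
retaining_pin [258.  243.5] 0.91 [0.52057425 0.01168072 0.048     ]
rim out (array([0.4831, 0.0832]), np.float64(0.81), 69)
bore (array([0.4829, 0.0832]), np.float64(0.41), 72)
bore ledge (array([0.4871, 0.0805]), np.float64(1.26), 60)
1 [244, 235, 24, 25, 438] [255.6 246.6] [0.516  0.0153 0.064 ]
2 [19, 245, 28, 42, 682] [ 33.1 266.2] [ 0.2973 -0.1187  0.064 ]
```

View pics/w6.png

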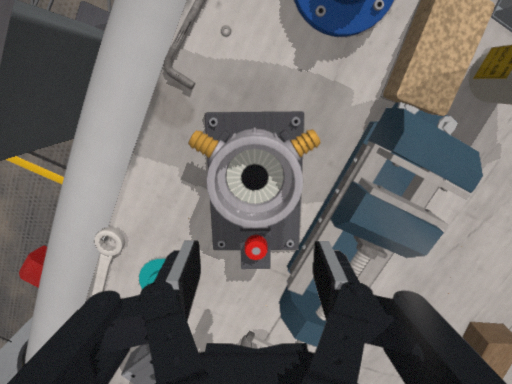

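The picture shows the pot rim centred at ≈ (256,178) and the pin's head seated on the fork at (256,248). The lids are at the top, at ≈ (345,10). I move over the lids.

Request:
carry_out --rows '[[[0.02,0.009,0,0],[0.05,0.022,0,0],[0.08,0.036,0,0],[0.11,0.049,0,0],[0.14,0.062,0,0],[0.165,0.073,0,0],[0.18,0.08,0,0],[0.185,0.082,0,0],[0.185,0.082,0,0]]]'

```text
clock: 13.08
position: [0.481, 0.2861, 0.1986]
tool_rot: [-3.141, -0.0, 2.008]
force: [-1.0, -0.9, -0.2]
grip_width: 0.0599
finger_force: 0.0
```

Run:
```python
from h import *
p=bot.grab_frame('wrist'); save(p,'w7.png')
c0=None
for l,z in {'outer_lid':.016,'inner_lid':0}.items():
    for d in bot.spot_point(p,l)[:1]:
        X=onz(p,d['position'],z); print(l,np.round(d['position'],1),d['conf'],X); c0=X[:2] if c0 is None else c0
for c in (c0,(.482,.29)):
  print('plate',circ(p,c,.022,.052),'collar',circ(p,c,.044,.025),'post',circ(p,c,.068,.0125,.004))
go(*c0,.1,115)
```

```text
outer_lid [258.3 165.4] 0.87 [0.48287192 0.28689373 0.016     ]
inner_lid [125.5 375.2] 0.95 [ 4.36861656e-01 -1.26793511e-01 -5.55111512e-17]
plate (array([0.4817, 0.2908]), np.float64(0.43), 72) collar (array([0.4823, 0.2904]), np.float64(1.07), 49) post (array([0.4822, 0.2905]), np.float64(0.44), 72)
plate (array([0.4818, 0.2908]), np.float64(0.46), 72) collar (array([0.4823, 0.2904]), np.float64(1.12), 49) post (array([0.4821, 0.2904]), np.float64(0.44), 72)
shift [0.0022 0.0025 0.0988] twist -0.11 | dist 0.099 pos [0.4816 0.2839 0.1988] rot [-1.7996e+02  4.0000e-02  1.1489e+02] q [-0.1   0.55 -0.76  1.78  0.45  0.99 -0.61] F [-0.9 -0.4  0. ] g 0.0599 0.0 t 13.23
```

View pics/w7.png

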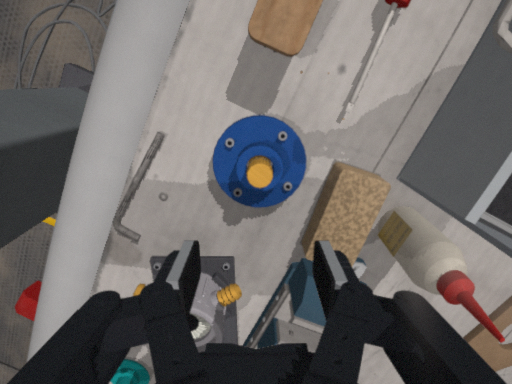

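The picture shows the blue lid centred at ≈ (259,161) with its brass post at (260,173); the turquoise decoy is at (130,372), far off. I descend onto the post.

Request:
carry_out --rows '[[[0.003,0.0015,0.03,0],[0.006,0.003,0.065,0],[0.006,0.003,0.1,0],[0.006,0.003,0.13,0],[0.006,0.003,0.145,0],[0.006,0.003,0.151,0],[0.006,0.003,0.151,0],[0.006,0.003,0.151,0]]]' --grip 0.05

```text
clock: 13.9
position: [0.4818, 0.292, 0.0489]
tool_rot: [3.141, 0.0, 2.006]
force: [0.7, 0.7, 0.4]
grip_width: 0.0501
finger_force: 0.0
```

Request:
carry_out --rows '[[[0,0,0,0],[0,0,0,0],[0,0,0,0],[0,0,0,0],[0,0,0,0],[0,0,0,0]]]' --grip 0.01 --grip_force 60

```text
clock: 14.4
position: [0.4818, 0.2924, 0.0495]
tool_rot: [3.14, 0.0, 2.007]
force: [-3.1, -2.8, 11.2]
grip_width: 0.0227
finger_force: 58.2
```

Request:
carry_out --rows '[[[0,0,-0.02,0],[0,0,-0.05,0],[0,0,-0.08,0],[0,0,-0.11,0],[0,0,-0.125,0],[0,0,-0.125,0]]]'

```text
clock: 14.9
position: [0.4825, 0.2932, 0.1769]
tool_rot: [3.136, -0.0, 2.007]
force: [0.9, -0.4, -3.4]
grip_width: 0.0227
finger_force: 59.9
```

Run:
```python
from h import *
go(.483,.0832,.17,115)
p=bot.grab_frame('wrist'); t=bot.observe()['position']
for zo in (.048,.046): print('plate',circ(p,t[:2],t[2]-zo+.022,.052), 'post',circ(p,t[:2],t[2]-zo+.068,.0125,.004))
```

```text
shift [-0.1906 -0.0882  0.0064] twist -0.03 | dist 0.21 pos [0.4825 0.2932 0.1769] rot [ 1.7969e+02 -1.0000e-02  1.1497e+02] q [-0.12  0.58 -0.75  1.79  0.48  0.95 -0.64] F [ 0.9 -0.4 -3.4] g 0.0227 59.9 t 14.9
plate (array([0.482 , 0.2915]), np.float64(0.76), 59) post (array([0.4833, 0.2907]), np.float64(0.5), 72)
plate (array([0.4816, 0.2922]), np.float64(0.78), 59) post (array([0.4831, 0.2922]), np.float64(0.66), 72)
```

Request:
carry_out --rows '[[[-0.01,-0.005,0,0],[-0.03,-0.014,0,0],[-0.055,-0.0256,0,0],[-0.08,-0.0373,0,0],[-0.105,-0.0489,0,0],[-0.13,-0.0606,0,0],[-0.155,-0.0722,0,0],[-0.175,-0.0815,0,0],[-0.185,-0.0862,0,0],[-0.1885,-0.088,0,0],[-0.1885,-0.088,0,0],[-0.1885,-0.088,0,0]]]'

```text
clock: 15.95
position: [0.4809, 0.0852, 0.1728]
tool_rot: [-3.142, -0.001, 2.008]
force: [0.8, 0.5, -2.3]
grip_width: 0.0226
finger_force: 59.8
```

Run:
```python
from h import *
go(.4825,.0852,.17,115)
p=bot.grab_frame('wrist'); t=bot.observe()['position']
print(t,'plate',circ(p,t[:2],t[2]-.0275,.052), 'post',circ(p,t[:2],t[2]+.0185,.0125,.004))
redcentre(p,.064,None)
go(.4825,.0852,.14,115)
```

```text
shift [-0.0007  0.0014  0.0028] twist 0.03 | dist 0.003 pos [0.4809 0.0852 0.1728] rot [-1.8000e+02 -4.0000e-02  1.1503e+02] q [ 0.29  0.48 -0.77  1.98  0.44  0.85 -0.28] F [ 0.8  0.5 -2.3] g 0.0226 59.8 t 15.95
[0.48095356 0.08557806 0.17293972] plate (array([0.48  , 0.0839]), np.float64(0.76), 62) post (array([0.4815, 0.0833]), np.float64(0.51), 72)
1 [16, 250, 25, 41, 562] [ 28.4 270.8] [ 0.3039 -0.1     0.064 ]
shift [-0.001   0.0012  0.0329] twist 0.07 | dist 0.033 pos [0.481  0.0856 0.1729] rot [ 1.7999e+02 -4.0000e-02  1.1507e+02] q [ 0.29  0.48 -0.77  1.98  0.44  0.85 -0.28] F [-0.  -0.  -2.8] g 0.0228 59.8 t 16.0
```

Request:
carry_out --rows '[[[-0.001,0.0013,0.01,0],[-0.001,0.0013,0.02,0],[-0.001,0.0013,0.03,0],[-0.001,0.0013,0.038,0],[-0.001,0.0013,0.04,0],[-0.001,0.0013,0.042,0],[-0.001,0.0013,0.044,0],[-0.001,0.0013,0.046,0],[-0.001,0.0013,0.048,0],[-0.001,0.0013,0.048,0]]]'

```text
clock: 16.83
position: [0.4827, 0.0839, 0.125]
tool_rot: [-3.142, 0.0, 2.007]
force: [-0.1, -0.5, -3.6]
grip_width: 0.0229
finger_force: 59.9
```

Request:
carry_out --rows '[[[0.0008,0,0.003,0],[0.0008,0,0.006,0],[0.0008,0,0.009,0],[0.0008,0,0.011,0],[0.0008,0,0.013,0],[0.0008,0,0.0145,0],[0.0008,0,0.0145,0]]]'

```text
clock: 17.42
position: [0.4823, 0.0847, 0.1104]
tool_rot: [-3.141, -0.0, 2.007]
force: [-0.1, -0.2, -1.9]
grip_width: 0.0227
finger_force: 59.9
```

Request:
carry_out --rows '[[[0,0,0.0006,0],[0,0,0.0012,0],[0,0,0.0018,0],[0,0,0.0018,0],[0,0,0.0018,0]]]'

```text
clock: 17.83
position: [0.4824, 0.0847, 0.1095]
tool_rot: [3.141, 0.001, 2.007]
force: [-5.3, -2.4, 16.0]
grip_width: 0.0226
finger_force: 62.0
```

Request:
carry_out --rows '[[[0,0,-0.0014,0],[0,0,-0.0014,0],[0,0,-0.0014,0]]]'

```text
clock: 18.08
position: [0.4825, 0.0847, 0.1103]
tool_rot: [3.141, 0.0, 2.007]
force: [0.1, -0.5, -0.7]
grip_width: 0.0227
finger_force: 60.0
```

Request:
carry_out --rows '[[[0,0,0,0],[0,0,0,0],[0,0,0,0],[0,0,0,0],[0,0,-0.02,0],[0,0,-0.05,0],[0,0,-0.05,0],[0,0,-0.05,0]]]' --grip 0.08

```text
clock: 18.75
position: [0.4831, 0.0847, 0.1613]
tool_rot: [3.139, 0.001, 2.007]
force: [-0.1, -0.3, 0.0]
grip_width: 0.0802
finger_force: 0.0
```

Run:
```python
from h import *
p=bot.grab_frame('wrist'); t=bot.observe()['position']; c=(.482,.083)
print('plate',circ(p,c,.086,.052),'collar',circ(p,c,.108,.025,.004),'post',circ(p,c,.128,.0125,.004))
go(.482,.083,.089,115)
```

```text
plate (array([0.4815, 0.083 ]), np.float64(0.62), 68) collar (array([0.4797, 0.0836]), np.float64(0.86), 45) post (array([0.4823, 0.0826]), np.float64(0.44), 72)
shift [-0.0011 -0.0012  0.0714] twist -0.03 | dist 0.071 pos [0.4826 0.0845 0.1604] rot [1.7996e+02 3.0000e-02 1.1497e+02] q [ 0.28  0.5  -0.76  1.99  0.46  0.83 -0.3 ] F [ 0.4 -0.2 -0.3] g 0.0799 0.0 t 18.8
```

Request:
carry_out --rows '[[[0,0,0.02,0],[0,0,0.04,0],[0,0,0.055,0],[0,0,0.065,0],[0,0,0.0695,0],[0,0,0.0695,0],[0,0,0.0695,0]]]'

```text
clock: 19.38
position: [0.4824, 0.0849, 0.0909]
tool_rot: [-3.142, -0.0, 2.007]
force: [-0.5, -0.0, 0.4]
grip_width: 0.0801
finger_force: 0.0
```

Request:
carry_out --rows '[[[0,0,0,0],[0,0,0,0],[0,0,0,0],[0,0,0,0],[0,0,0,0],[0,0,0,0]]]' --grip 0.03 --grip_force 50

```text
clock: 19.88
position: [0.4827, 0.0847, 0.0917]
tool_rot: [3.141, 0.001, 2.007]
force: [-4.7, -1.9, 16.5]
grip_width: 0.0478
finger_force: 48.7
```

Request:
carry_out --rows '[[[0,0,-0.002,0],[0,0,-0.005,0],[0,0,-0.009,0],[0,0,-0.014,0],[0,0,-0.019,0],[0,0,-0.024,0],[0,0,-0.024,0],[0,0,-0.024,0]]]'

```text
clock: 20.55
position: [0.4826, 0.0846, 0.115]
tool_rot: [3.141, 0.0, 2.007]
force: [0.5, -0.4, -2.2]
grip_width: 0.048
finger_force: 51.7
```

Request:
carry_out --rows '[[[0,0,-0.008,0],[0,0,-0.016,0],[0,0,-0.024,0],[0,0,-0.032,0],[0,0,-0.04,0],[0,0,-0.048,0],[0,0,-0.056,0],[0,0,-0.064,0],[0,0,-0.072,0],[0,0,-0.077,0],[0,0,-0.077,0],[0,0,-0.077,0]]]'

```text
clock: 21.55
position: [0.4824, 0.0846, 0.1918]
tool_rot: [3.141, 0.0, 2.007]
force: [-0.7, 0.4, -2.0]
grip_width: 0.0479
finger_force: 51.9
```

Run:
```python
from h import *
go(.4826,.0846,.19,115)
p=bot.grab_frame('side'); a=p['pixels'][120:270,190:330]; save(cv2.resize(a,None,fx=4,fy=4,interpolation=cv2.INTER_CUBIC),'s2.png')
off=np.array([190,120])
for z in (.08,.128,.171): print(z,(proj(p,[.4825,.083,z])-off)*4)
```

```text
shift [-0.0001  0.0002  0.0018] twist -0.02 | dist 0.002 pos [0.4824 0.0846 0.1918] rot [1.7999e+02 1.0000e-02 1.1498e+02] q [ 0.31  0.46 -0.79  1.96  0.41  0.89 -0.26] F [-0.7  0.4 -2. ] g 0.0479 51.9 t 21.55
0.08 [278.43077443 328.2677217 ]
0.128 [278.6493112  272.81133137]
0.171 [278.84948691 221.03707126]
```

View pics/s2.png

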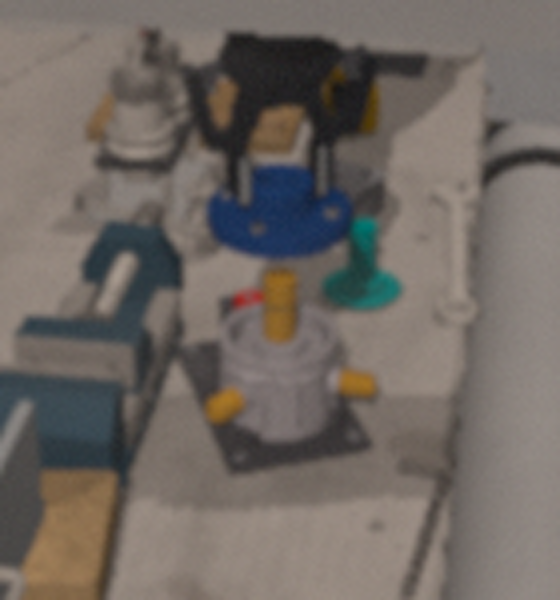

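The side crop shows the outer lid held level, centred at (280,215). The inner lid sits upright in the pot, its knob top at (281,272) against a predicted (279,273), so it is seated. The red pin head is home at (245,298). I hand in.

```bash
python3 -c "
from workcell import bot
print(bot.job_done())"
```

```text
the job is handed in; nothing more can be done
None
```

The job is handed in at about 21.6 s: the pin is home in the fork, the inner lid is seated on its ledge, and the outer lid is held level about 4 cm above the knob; one push on the pin briefly read 76 N at the wrist (limit 120 N).

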